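# Switch on the guarded output of the bench test supply

### The job

Switch on the output of the test supply, the white switch box with the round meter on its top: lift its sprung steel guard cover right up until it stays open, flip the toggle beneath it over to its other side, away from the cover's finger bar and towards the hinge, then tip the cover back so that it drops fully shut. Do not open the guard cover on the other white switch box, the narrower one with the fuse caps and cooling slots.

Things in the scene. Friction and masses are not known exactly. Their poses are not given: they have to be found in the camera images.
- supply: Test supply to switch on: white box fixed to the bench, 200 (x) by 180 mm (y), flat top at z 70 mm. Origin: centre of its underside; x points away from its front, z up. On top: guard cover over the toggle at y 0; round meter 48 mm wide, 12 tall at x 60, y 48; two black posts 22 mm tall at x 70, y -65 and -35. The other box is 130 mm wide, with fuse caps and slots; they swap sides.
- supply_cover (a joint): Supply's guard cover: 0 shut, 1.75 rad fully open (stop). Steel hood 60 mm long, 40 wide, top at z 117 mm, 0.15 kg; hinged at its rear about the box's y axis at box x 10, z 78 mm; opens up and back to +x. Lightly sprung shut, about 1 N at the finger bar: let go below 1.0 rad it drops shut; above 1.35 rad its weight keeps it open, until pushed from behind (to -x) past the middle.
- supply_bar (a point): Centre of the supply cover's black finger bar: 12 mm thick, 30 mm long along box y, on a 14 mm wide stem 20 mm before the hood's front; clear all round. Cover shut: box x -70, z 102 mm; fully open: x 48, z 152. Pinched by its two ends (fingers closing along y) it turns between the pads as it is led round the hinge.
- supply_toggle (a joint): Toggle under the supply's cover: 0 off (leans to box -x, towards the finger bar), 0.87 rad on (leans to +x, towards the hinge). Steel bat lever 32 mm long, 11 mm thick near the tip, pivot at box x -20, y 0, z 75 mm; leans 0.435 rad either side of upright: tip at x -33 (off) or -7 mm (on), z 104. Stiff (1.5 N at the tip), stays where left.
- other_cover (a joint): Guard cover of the same kind on the other, narrower white box, not to be opened: 0 shut, 1.75 rad open.

How it is judged:
On the way, in this order (a step that is already met when the one before it is completed fails the run):
1. the supply's guard cover is lifted right up while its toggle is still off (value of joint supply_cover above 1.4 rad and value of joint supply_toggle below 0.3 rad), for 0.2 s.
2. the supply's toggle is flipped to on while the cover is open (value of joint supply_toggle above 0.65 rad and value of joint supply_cover above 1 rad), for 0.2 s.
At the end, for the whole second after the job is handed in: The supply's toggle is on (beyond 0.65 rad), its cover is shut again (within 0.15 rad), and the other box's cover is shut (within 0.15 rad) (value of joint supply_toggle above 0.65 rad and value of joint each of supply_cover, other_cover below 0.15 rad); the robot touches nothing.
It fails at once if the other box's guard cover is opened (beyond 0.4 rad) (value of joint other_cover above 0.4 rad).
It also fails if it takes over 54 s, if anything falls off the work surface, if the arm or the gripper's body presses on something with over 40 N, if the wrist force passes 120 N, or if a joint passes its speed limit or range.

### The arm

A 6-joint arm with a two-finger parallel gripper is mounted at the origin on the work surface. World frame = base frame: x ahead of the robot, y to its left, z up, the work surface at z = 0. Lengths are in m, angles in rad, forces in N, time in s.
With the tool pointing down it reaches from about 0.275 to 0.825 m from the base axis. Payload 4.9 kg.
Tool frame: the origin (TCP) lies on the centre line of the jaws, within the pads' length; the fingertips stand 11 mm ahead of it and the grasp point (between the pads) lies 8 mm behind it; z points along the fingers, y is the line along which they close (so a half turn about z gives the same grasp; the last joint's range is limited). The gripper opens to 85 mm and grips with 20 to 120 N. Pads are 22 mm wide; open, the fingers measure 114 mm over their backs; the gripper's body (76 mm by 85 mm) begins 54 mm behind the grasp point. The pads swing forward as they close: fully open they stand 13 mm farther back than shut.
Start: joints at [1.165, 0.326, -0.193, 1.052, 0, 1.437], TCP at [0.148, 0.53, 0.242] pointing down, gripper open.
Joint ranges: [-2.65, 2.65], [-0.97, 1.79], [-1.3, 1.35], [-1.93, 2.1], [-1.47, 1.37], [-3.14, 3.14]. Speed limits (rad/s): [2.57, 2.57, 3.14, 3.14, 3.14, 3.14].

### API

Orientations are given as a unit quaternion [w, x, y, z].
In Python, from cell import * gives the robot as it stands. Calls block until the motion is done:
- move_pose(position, orientation): joint-space move of the TCP to a pose.
- move_linear(position, speed=0.15, rotation=None, until_force=None): straight line of the TCP; rotation=None keeps the orientation; speed is the mean speed in m/s. With until_force (N) it stops when the force on the tool has changed by that much, and returns True; else False.
- goto_joints(angles): joint-space move.
- set_gripper(opening, grasp_force=None): opening from 0.0 (shut) to 1.0 (fully open); grasp_force is the grip in N (None keeps the last); returns when the fingers have stopped.
- wait(seconds).
- solve_ik(position, orientation): joint angles nearest the present ones, or None.
- camera(name): name is "scene" or "top" or "wrist"; returns (picture, depth): 420x560x3 uint8, red, green, blue; 420x560 float32, m along the optical axis (not along the pixel's ray), 0 where there is no reading.
- calibration(name): a dict with "mtx" (3x3 intrinsics, pixels), "extrinsics" (4x4, takes a point from world to camera coordinates); the wrist camera has in their place "hand_eye" (4x4, takes a point from camera to tool coordinates, whose origin is the TCP and whose axes are the flange's). Camera axes: x right, y down, z forward; pixel columns grow to the right and rows downward; lengths in m; the calibration is good to about 2 mm. A picture is of the moment at which its call begins: read the wrist's pose just before it. calibration takes no time and is no camera call.
A pose or a line that the arm cannot do raises PlanningError and nothing moves.
- close_job(): hands the job in; it is judged then, once.
Trained networks look in the newest picture that a camera, given by its name, has taken for a name from the list of things; names that differ only in an ending like _2 or _b are one class to them, and where a whole thing is asked for, a point or a joint stands for the part that bears it (a point fixed in the world has none). Each returns a list of dicts, best first, with "p" (0 to 1); they miss things now and then, are a little off and sometimes report something else, mostly with a low value. They report only what shows in the picture. A call takes as long as a camera call.
- boxes_of(camera, thing): "location" ([x, y, z] in m, in world coordinates, good to about 4 mm: the middle of the surface that is visible of it).
- mark_of(camera, thing): "location" ([x, y, z] in m, in world coordinates, good to about 4 mm: a listed point, or the origin of a listed thing).
Readings, each from a call of its own:
- get_clock(): time.
- get_joint_positions(): joint angles.
- get_joint_vel(): joint speeds.
- get_joint_efforts(): joint torques, N m.
- get_position(): TCP position.
- get_tool_rot(): TCP orientation.
- get_ft_force(): force on the tool from outside, world axes, zero at the start.
- get_moment(): the same for the moment, N m.
- get_gripper_width(): opening from 0.0 (shut) to 1.0 (fully open).
- get_finger_force(): force on a finger pad.
Only numpy, scipy, OpenCV 4.12 (cv2) and the standard library are available. Lean on these libraries where they do the work, as an engineer would, in place of code of your own. Each camera call takes 0.05 s, during which the arm holds its last target. There are 200 camera calls.

## Working session

There is one attempt and no reset: what is moved stays moved. The work goes in short steps, each a Python script; the robot and the scene stay as the last script left them, time stands still between calls to the robot, and variables do not carry over. Pictures are saved under pics/ and viewed, at most 10 in all, crops included, and the job is handed in when it is done.

```bash
mkdir -p pics; python3 - <<'E'
from cell import *
import cv2,numpy as np
for c in("scene","top"):
    p,d=camera(c); cv2.imwrite(f"pics/{c}1.png",p[:,:,::-1])
    for t in("supply","supply_bar","supply_toggle","other_cover","supply_cover"):
        for f in(mark_of,boxes_of):
            try: print(c,t,f.__name__,[(np.round(r["location"],4).tolist(),round(r["p"],2)) for r in f(c,t)][:3])
            except Exception as e: print(c,t,f.__name__,e)
print(get_clock(),get_tool_rot(),get_position())
E
```

```text
scene supply call [([0.4833, -0.2491, 0.0001], 0.71)]
scene supply call [([0.5009, -0.2317, 0.071], 0.89)]
scene supply_bar call [([0.4217, -0.2165, 0.1019], 0.69)]
scene supply_bar call [([0.4645, -0.2265, 0.1177], 0.64)]
scene supply_toggle call it knows: supply, supply_bar
scene supply_toggle call []
scene other_cover call it knows: supply, supply_bar
scene other_cover call [([0.5208, 0.2615, 0.1161], 0.59)]
scene supply_cover call it knows: supply, supply_bar
scene supply_cover call [([0.4672, -0.2278, 0.1182], 0.63)]
top supply call [([0.4813, -0.2505, 0.0057], 0.66)]
top supply call [([0.4783, -0.2458, 0.0726], 0.73)]
top supply_bar call [([0.4209, -0.2191, 0.0995], 0.96)]
top supply_bar call [([0.4619, -0.2337, 0.1177], 0.93)]
top supply_toggle call it knows: supply, supply_bar
top supply_toggle call []
top other_cover call it knows: supply, supply_bar
top other_cover call [([0.5117, 0.2633, 0.1178], 0.73)]
top supply_cover call it knows: supply, supply_bar
top supply_cover call [([0.452, -0.2339, 0.1111], 0.66)]
0.8 [-1.43111032e-06  1.35490834e-01  9.90778600e-01  1.44461127e-05] [0.14765255 0.52982416 0.24230114]
```

View pics/top1.png

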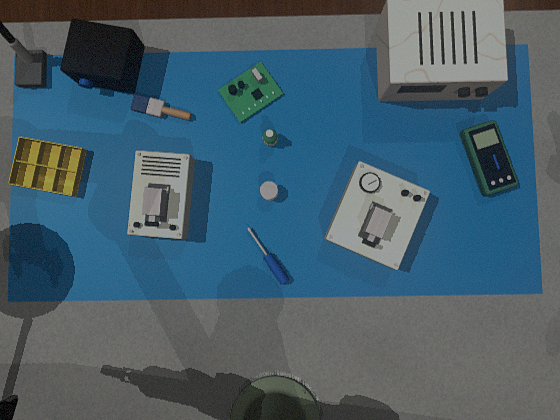

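View pics/scene1.png

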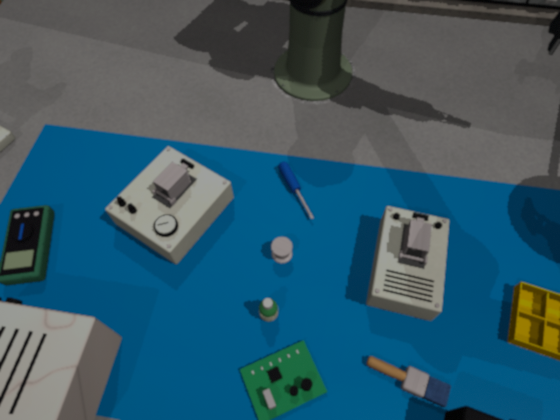

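Top view: the supply, with its meter at (370,182), is on the right, and its cover bar is at about (370,240). The box is yawed about -25°. The narrow slotted box is on the left at (160,195). Next I'll move the wrist camera over the supply and refine the pose.

```bash
cat >h.py <<'E'
from cell import *
import cv2,numpy as np
from scipy.spatial.transform import Rotation as Rn
def q_down(yaw):
    c,s=np.cos(yaw),np.sin(yaw)
    return Rn.from_matrix(np.array([[c,s,0],[s,-c,0],[0,0,-1]])).as_quat()[[3,0,1,2]]
def cloud(name):
    K=calibration(name)["mtx"]
    if name=="wrist":
        w=np.array(get_tool_rot()); T=np.eye(4); T[:3,:3]=Rn.from_quat(w[[1,2,3,0]]).as_matrix(); T[:3,3]=get_position()
        T=T@calibration(name)["hand_eye"]
    else: T=np.linalg.inv(calibration(name)["extrinsics"])
    p,d=camera(name); v,u=np.mgrid[:420,:560]
    P=np.stack([(u-K[0][2])*d/K[0][0],(v-K[1][2])*d/K[1][1],d,np.ones_like(d)],-1)@T.T
    P=P[...,:3]; P[d==0]=np.nan
    return p,P
def rect(P):
    m=(np.abs(P[...,2]-.07)<.006)&(np.hypot(P[...,0]-.482,P[...,1]+.25)<.16)
    m=cv2.morphologyEx(m.astype(np.uint8),cv2.MORPH_OPEN,np.ones((3,3)))>0
    return np.median(P[m][:,2]),cv2.minAreaRect(P[m][:,:2].astype(np.float32))
def mask_stat(P,o,yaw,lo,hi):
    c,s=np.cos(yaw),np.sin(yaw); r=P-np.array([o[0],o[1],0]); b=np.stack([r[...,0]*c+r[...,1]*s,-r[...,0]*s+r[...,1]*c,r[...,2]],-1)
    m=np.all((b>lo)&(b<hi),-1); return b[m]
E
python3 - <<'E'
from h import *
for c in("scene","top"):
    p,P=cloud(c); print(c,rect(P))
yaw=-.44
print(solve_ik([.43,-.22,.33],q_down(yaw)),solve_ik([.43,-.22,.33],q_down(yaw+np.pi)))
move_pose([.43,-.22,.33],q_down(yaw))
p,P=cloud("wrist"); cv2.imwrite("pics/w1.png",p[:,:,::-1]); print(rect(P))
for t in("supply","supply_bar"): print(t,mark_of("wrist",t))
print(get_clock(),get_joint_positions())
E
```

```text
scene (np.float64(0.06968318060360501), ((0.48379501700401306, -0.24646496772766113), (0.18098106980323792, 0.2005242556333542), 65.40120697021484))
top (np.float64(0.06955159886071582), ((0.48414453864097595, -0.2484995275735855), (0.1801464557647705, 0.20025022327899933), 65.45164489746094))
[-0.62587988  0.15480165 -0.19290216  1.22309251  0.          2.95571277] [-0.62587988  0.15480165 -0.19290216  1.22309251  0.         -0.18587988]
(np.float64(0.07005336515721966), ((0.48345616459846497, -0.24790284037590027), (0.18036025762557983, 0.2003767490386963), 65.4542236328125))
supply [{'location': [0.4795, -0.2515, -0.0033], 'p': 0.56}]
supply_bar [{'location': [0.4233, -0.2186, 0.0992], 'p': 0.76}]
3.8833 [-6.24795241e-01  1.54884613e-01 -1.92949555e-01  1.22305723e+00
  3.36955912e-05  2.95567079e+00]
```

View pics/w1.png

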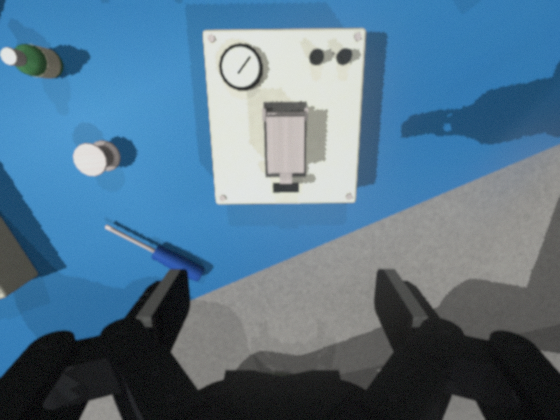

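Wrist view: the supply's top fills (205-365, 30-205), with the meter at (240,67), the posts at (317-345,57) and the bar at (286,188). All three views agree on centre (0.4838, -0.2478), yaw -24.55° and top height 70 mm. I'll check the bar's measured position, then grasp it.

```bash
cat >>h.py <<'E'
YAW=np.deg2rad(-24.56); O=np.array([.4838,-.2478]); Q=q_down(YAW+np.pi)
def W(x,y,z):
    c,s=np.cos(YAW),np.sin(YAW); return [O[0]+c*x-s*y,O[1]+s*x+c*y,z]
def bar(th):
    a=np.arctan2(.024,-.080)-th; r=np.hypot(.08,.024); return .010+r*np.cos(a),.078+r*np.sin(a)
E
python3 - <<'E'
from h import *
ok=True
for c in("wrist","top"):
    p,P=cloud(c); b=mask_stat(P,O,YAW,[-.085,-.03,.09],[-.062,.03,.115])
    print(c,len(b),b.min(0),b.max(0),np.median(b,0))
    b=mask_stat(P,O,YAW,[-.055,-.04,.111],[.02,.04,.125]); print(b.min(0),b.max(0))
print(bar(1.75))
for th in np.linspace(0,1.7,6):
    x,z=bar(th); print(solve_ik(W(x,0,z+.001),Q))
E
```

```text
wrist 285 [-0.07574452 -0.01527187  0.1005586 ] [-0.06230591  0.01360651  0.10773035] [-0.06906393 -0.00029462  0.10466999]
[-0.05123395 -0.0199732   0.11287424] [0.00874758 0.01969018 0.11904963]
top 81 [-0.0758563  -0.0151472   0.09418016] [-0.06233178  0.01416949  0.1088959 ] [-6.95053186e-02  4.35941084e-05  1.04119025e-01]
[-0.05027299 -0.02010413  0.11124084] [0.01020089 0.01936799 0.12123843]
(np.float64(0.04787534717693384), np.float64(0.15244097041432714))
[-0.63598198  0.33866107 -0.57972927  0.65240599  0.         -0.20732911]
[-0.63059029  0.32445964 -0.51926422  0.72707247  0.         -0.20193742]
[-0.6224597   0.33420023 -0.4439988   0.7925973   0.         -0.19380683]
[-0.61306343  0.36467821 -0.36287724  0.84324088  0.         -0.18441056]
[-0.60376476  0.41009737 -0.28479168  0.87590727  0.         -0.17511189]
[-0.59557921  0.46368405 -0.21800781  0.88910447  0.         -0.16692634]
```

The bar sits where the model predicts, to within 1 mm. I'll grasp it and lead it round the hinge.

```bash
python3 - <<'E'
from h import *
x,z=bar(0)
move_pose(W(x,0,.18),Q)
print("hit",move_linear(W(x,0,z+.001),.12,until_force=8),get_position())
set_gripper(0,40); print("w",get_gripper_width(),get_finger_force(),get_ft_force(),get_clock())
for th in np.linspace(0,1.68,15)[1:]:
    x,z=bar(th); move_linear(W(x,0,z+.001),.08)
    if get_gripper_width()<.2: print("lost",th);break
    f=np.array(get_ft_force()); print(round(th,2),f.round(1))
p,P=cloud("top"); print(mark_of("top","supply_bar")); print(bar(1.68),W(bar(1.68)[0],0,0),get_gripper_width(),get_clock())
p,P=cloud("scene");cv2.imwrite("pics/s2.png",cv2.resize(p[90:290,50:330,::-1],None,fx=2.5,fy=2.5))
E
```

```text
hit False [ 0.42047239 -0.21894514  0.10345631]
w 0.34044963204384593 40.889548659324646 [-1.65502817 -2.45813302 -0.07297684] 7.9917
0.12 [-1.6 -3.7 -3.5]
0.24 [-2.  -4.5 -4.1]
0.36 [-1.8 -4.  -4.1]
0.48 [-2.9 -4.8 -2.7]
0.6 [-3.8 -5.  -2.1]
0.72 [-3.7 -4.7 -2. ]
0.84 [-4.2 -3.8 -1.7]
0.96 [-5.  -3.5  0.3]
1.08 [-4.9 -3.4  2.2]
1.2 [-4.3 -2.6  1.8]
1.32 [-5.7 -3.   3.2]
1.44 [-3.6 -4.1  4.6]
1.56 [-2.6 -5.   5.7]
1.68 [-2.4 -4.2  6.6]
[{'location': [0.5151, -0.2615, 0.1583], 'p': 0.87}]
(np.float64(0.042575977031943504), np.float64(0.15490777412208917)) [np.float64(0.5225239796407103), np.float64(-0.26549653132708306), 0] 0.32771749440566966 11.9417
```

View pics/s2.png

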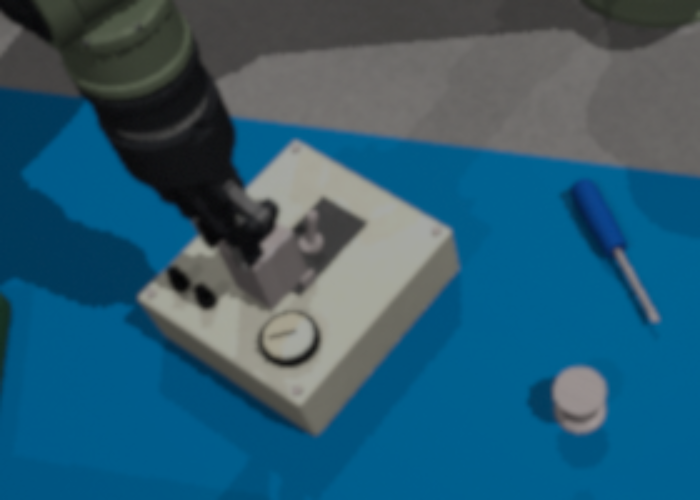

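The cover is up, pinched at (250,240), and the toggle is showing at (312,235). Now I'll release, check the cover stays open, and flip the toggle.

```bash
python3 - <<'E'
from h import *
set_gripper(1.0); x,z=bar(1.68)
move_linear(W(x,0,.24),.2)
move_linear(W(-.068,0,.24),.2)
p,P=cloud("top"); print(mark_of("top","supply_bar"),get_clock())
b=mask_stat(P,O,YAW,[-.06,-.02,.085],[.0,.02,.125]); print("toggle pts",len(b),b.min(0) if len(b) else 0,b.max(0) if len(b) else 0)
set_gripper(0,40)
print("down hit",move_linear(W(-.068,0,.104),.12,until_force=8))   # tips at z~.093
f0=np.array(get_ft_force())
print("push",move_linear(W(-.025,0,.104),.05,until_force=15))
c,s=np.cos(YAW),np.sin(YAW); d=np.array(get_position())[:2]-O; print("x",c*d[0]+s*d[1],(np.array(get_ft_force())-f0).round(1),get_clock())
wait(.3)
p,P=cloud("scene");cv2.imwrite("pics/s3.png",cv2.resize(p[90:290,50:330,::-1],None,fx=2.5,fy=2.5))
E
```

```text
[{'location': [0.5288, -0.2699, 0.1545], 'p': 0.78}] 13.9583
toggle pts 8 [-0.02649751 -0.0025579   0.08539758] [-0.0192685   0.00406227  0.10228881]
down hit False
push False
x -0.025691652379685622 [-4.8  0.7  0.4] 17.0167
```

View pics/s3.png

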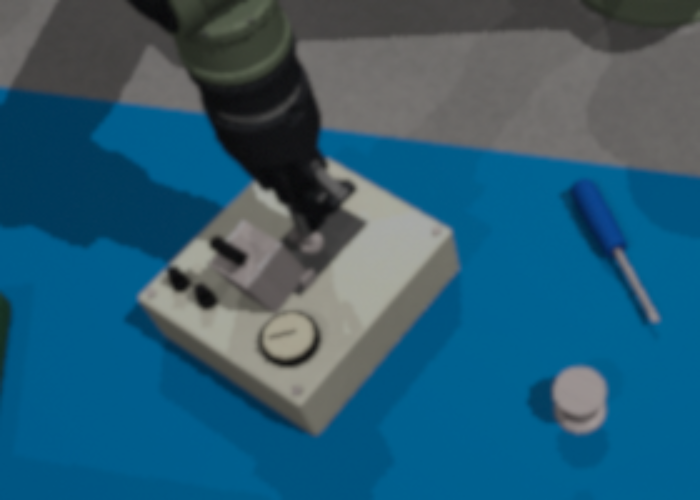

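The cover stays open (bar at (228,250)), but the toggle at (312,240) is mostly hidden. I'll push on to the stop, then back off and look.

```bash
python3 - <<'E'
from h import *
c,s=np.cos(YAW),np.sin(YAW)
print("push",move_linear(W(-.012,0,.104),.03,until_force=12))
d=np.array(get_position())[:2]-O; print("x",c*d[0]+s*d[1],np.round(get_ft_force(),1),get_clock())
move_linear(W(-.07,0,.104),.15)
move_linear(W(-.07,0,.22),.2)
move_linear(W(-.17,0,.28),.25)
for n in("scene","top","wrist"):
    p,P=cloud(n); b=mask_stat(P,O,YAW,[-.05,-.018,.095],[.004,.018,.12]); print(n,len(b),np.median(b,0) if len(b) else 0,b.max(0) if len(b) else 0)
    if n=="wrist": cv2.imwrite("pics/w4.png",p[:,:,::-1])
    if n=="scene": cv2.imwrite("pics/s4.png",cv2.resize(p[90:290,50:330,::-1],None,fx=2.5,fy=2.5))
print(get_clock())
E
```

```text
push True
x -0.026104459327932105 [-2.2  0.1  3.4] 17.6333
scene 26 [-0.00844723  0.00260874  0.10231516] [-0.00380785  0.00599062  0.10679272]
top 24 [-0.00922316  0.00013992  0.10249068] [-0.00299766  0.00436695  0.10520989]
wrist 0 0 0
19.5583
```

View pics/s4.png

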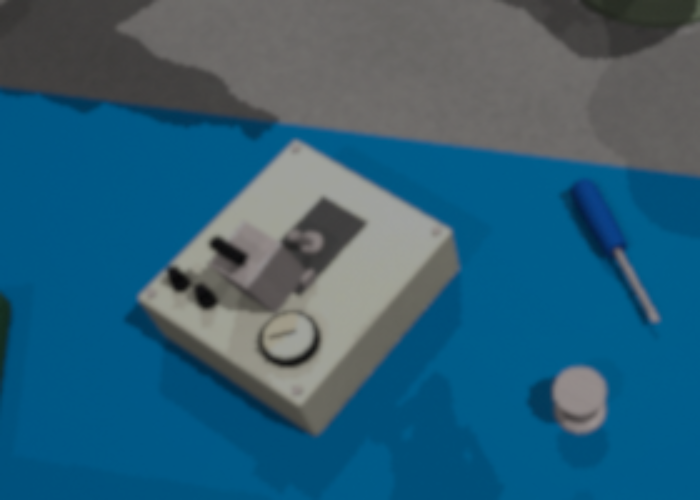

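The toggle's tip now measures x ≈ -8 mm, z 103 mm, so it is on. Next I'll go behind the cover and tip it shut.

```bash
python3 - <<'E'
from h import *
move_linear(W(-.07,0,.28),.25)
move_linear(W(.095,0,.25),.25)
move_linear(W(.095,0,.159),.15,until_force=8)
print("push",move_linear(W(-.02,0,.159),.08,until_force=25),np.round(get_ft_force(),1))
move_linear(W(-.02,0,.26),.2)
move_linear(W(-.19,0,.28),.25); wait(.5)
for n in("scene","top"):
    p,P=cloud(n); b=mask_stat(P,O,YAW,[-.085,-.03,.085],[-.062,.03,.13]); print(n,len(b),np.median(b,0) if len(b) else 0)
    b=mask_stat(P,O,YAW,[-.045,-.018,.08],[.005,.018,.13]); print(len(b),np.median(b,0) if len(b) else 0)
    print(mark_of(n,"supply_bar"))
    if n=="scene": cv2.imwrite("pics/s5.png",cv2.resize(p[90:290,50:330,::-1],None,fx=2.5,fy=2.5))
print(get_clock())
E
```

```text
push False [0.6 0.2 0.3]
scene 89 [-0.06933758  0.00282259  0.10377326]
370 [-0.01863549 -0.0005024   0.11578401]
[{'location': [0.4185, -0.2165, 0.0979], 'p': 0.58}]
top 80 [-0.06938465  0.00012926  0.10394058]
368 [-2.02049222e-02 -9.72061385e-05  1.15858990e-01]
[{'location': [0.4196, -0.218, 0.1026], 'p': 0.87}]
25.4583
```

View pics/s5.png

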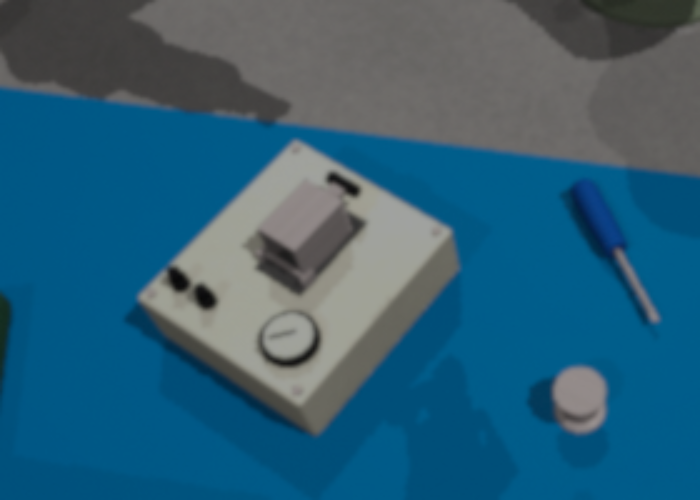

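The cover is shut, with the bar at (343,183) back at its starting position and height. The arm is clear of everything, so I'm handing in.

```bash
python3 -c "
from cell import *
print(close_job())"
```

```text
the job is handed in; nothing more can be done
None
```

The supply's cover was lifted open, its toggle flipped on (tip measured at the on position) and the cover tipped back fully shut; the other box was not touched, and I handed the job in with the clock last read at 25.5 s of the 54 s allowed (no verdict was returned).

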